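Check that the bread bin's lid has caught

ROBOT

A 6-joint arm with a two-finger parallel gripper is mounted at the origin on a cart in front of the work surface, level with it; the furniture and walls round the work are solid. World frame = base frame: x ahead of the robot, y to its left, z up, the work surface at z = 0. Lengths are in m, angles in rad, forces in N, time in s.
With the tool pointing down it reaches from about 0.325 to 0.85 m from the base axis. Payload 15.5 kg.
Tool frame: the origin (TCP) lies midway between the tips of the shut fingers; the grasp point (between the pads) lies arm.grip_point_offset behind it (arm.grip_point_offset is the distance from the TCP to the grasp point, in m); z points along the fingers, y is the line along which they close (so a half turn about z gives the same grasp; the last joint's range is limited). The gripper opens to 91 mm and grips with 3 to 60 N. Pads are 32 mm wide; open, the fingers measure 118 mm over their backs; the gripper's body (76 mm by 178 mm) begins 60 mm behind the grasp point.
Start: joints at [-1.206, 0.494, 1.345, -0, 1.302, -0.096], TCP at [0.277, -0.56, 0.214] pointing down, gripper open.
Joint ranges: [-2.91, 2.91], [-0.82, 2.16], [0.22, 2.67], [-1.22, 4.37], [0.12, 2.79], [-3.08, 3.08]. Speed limits (rad/s): [1.89, 1.89, 2.57, 3.01, 3.01, 3.01].

INTERFACE

Orientations are given as [roll, pitch, yaw] about the fixed x, y, z axes, in that order (R = Rz(yaw) Ry(pitch) Rx(roll)).
In Python, from rig import arm, get_image gives the robot as it stands. The module is installed in compiled form; this text tells all that it offers.
- The arm moves only by the tool send_rows, never from a script. Its argument "commands" is text: rows parted by semicolons, each of 5 numbers parted by spaces: the opening, from 0 (shut) to 1 (fully open), then the shift along the tool's x, y, z in cm, then the turn about the tool's z in rad. A call has 1 to 10 rows; each row shifts and turns the commanded pose from where the row before left it, along the tool's axes as they then stand; what a row does not reach is not made up. A row lasts 1/12 s, in which the tool goes at most 41.7 mm and 7.16 degrees, less where a joint would pass 70% of its speed; a pose out of reach is approached as far as the arm can. A call is refused whole if a number of a shift passes 4.17 or a number of a turn 0.125, either way. A call with a gripper value outside its range is refused whole. The fingers move at their own pace and stop on an object; "force" is the grip in N (left out, the last holds). Time passes only in rows, so rows that do not move let the fingers close. It gives the time, the measured TCP pose, the force, the opening and the grip force at its end, in the units of the state.
- arm.observe(): the state, without advancing time (a new reading comes with each control period).
- get_image(name): name is "side" or "top"; returns a dict with "img" (420x560x3 uint8, red, green, blue), "z_map" (420x560 float32, m along the optical axis (not along the pixel's ray), 0 where there is no reading), "mtx" (3x3 intrinsics, pixels), "k1" (the pictures are not rectified: a ray, as slopes to the right and down, at radius r is drawn at 1 + k1 r^2 times it, then the intrinsics apply), "R" (3x3) and "t" (3): a world point X has camera coordinates R X + t. Camera axes: x right, y down, z forward; pixel columns grow to the right and rows downward; lengths in m; the calibration is good to about 2 mm. A picture is of the moment at which its call begins.
- arm.job_done(): hands the job in; it is judged then, once.
The state is a dict: "time": time; "joint_pos": joint angles; "qd": joint speeds; "joint_efforts": joint torques, N m; "tcp_pos": TCP position; "tool_rot": TCP orientation; "force": force on the tool from outside, world axes, zero at the start; "torque": the same for the moment, N m; "opening": finger opening in m; "gripper_force": force on a finger pad.
Only numpy, scipy, OpenCV 4.12 (cv2) and the standard library are available. Lean on these libraries where they do the work, as an engineer would, in place of code of your own. Each camera call takes 0.05 s, during which the arm holds its last target. There are 200 camera calls.

TASK

Someone has just shut the bread bin, the wide one with the bar handle. Check that its catch has held: take the lid by its handle and give it a short tug upwards, about a centimetre if it comes, without opening the bin wide; if the lid gives, press it fully home so that it catches. Leave the lid shut and caught, and do not knock over or shove the small glass beside the bin.

Things in the scene. Friction and masses are not known exactly. Their poses are not given: they have to be found in the camera images.
- bread_bin: Bread bin, fixed: white box 130 mm deep (x), 210 wide (y), with a pale wooden lid 148 x 224 mm whose skirt hides the rim; top of the shut lid 119 mm high. Origin: centre of the underside; x points to its hinge side, away from the robot, z up. Stands left or right; the square 132 mm caddy, 192 mm high, with the same materials but a ball knob, stands on the other side and is no part of the job.
- bin_handle (a point): Middle of the lid's handle: steel bar 10 mm thick, 100 mm long over all, parallel to the bin's y, on two end posts. With the lid shut its axis is 157 mm above the worktop, 38 mm above the lid (free space under it), at x = -30 mm, y = 0 of the bin. Axes as the bin's when the lid is shut.
- bin_lid (a joint): Lid angle, rad: 0 = fully shut, grows as the front rises. Hinge parallel to the bin's y at x = +68 mm, 105 mm high; 0.01 rad lifts the handle 1 mm. A caught lid lies at 0; tugged, it rises 0.5 to 1 mm at the handle, then holds up to about 9 N. One not caught rests at about 0.06 (6 mm), lifts with 2 to 3 N, sinks back when let go and snaps shut only if pressed, with about 7 to 10 N on the handle.
- glass: Small clear drinking glass, 48 mm across, 61 mm high, loose, standing beside the bin's left (+y) end, 160 mm from the bin's middle. Origin: centre of its underside.

How it is judged:
On the way:
1. the lid has been tugged: either it held, strained up against its catch, or it gave and rose clear of the catch ((value of joint bin_lid above 0.09 rad or (value of joint bin_lid between 0.005 and 0.03 rad and contact force between the fingers and bread_bin above 1 N))), for 0.1 s.
At the end, for the whole second after the job is handed in: The lid is fully shut and caught (within 0.015 rad, 1.5 mm at the handle) and the glass stands upright within 30 mm of where it was (value of joint bin_lid below 0.015 rad and angle between glass's own z axis and vertical below 0.2 rad and distance of glass from where it was at the start of the episode below 0.03 m); the robot touches nothing.
It fails at once if the bin was opened wide: the lid rose past 0.5 rad (value of joint bin_lid above 0.5 rad).
It fails at once if the glass was knocked over (angle between glass's own z axis and vertical above 0.5 rad).
It also fails if it takes over 32 s, if anything falls off the work surface, if the arm or the gripper's body presses on something with over 40 N, if the wrist force passes 120 N, or if a joint passes its speed limit or range.

## Working session

There is one attempt and no reset: what is moved stays moved. The work goes in short steps, Python scripts to look and compute and a tool call to move; the robot and the scene stay as the last step left them, time stands still between calls to the robot, and variables do not carry over. Pictures are saved under pics/ and viewed, at most 10 in all, crops included, and the job is handed in when it is done.

Besides the shell and the picture viewer there is one more tool, called after "Emit:" by a JSON object that holds its "op" and its "data", one argument or row to a line. send_rows: Moves the arm, as the interface text tells. Its arguments: {"type":"object","properties":{"commands":{"type":"string"},"force":{"type":"number"}},"required":["commands"]}

```bash
mkdir -p pics; python3 - <<'E'
from rig import arm,get_image
import cv2,numpy as np
for n in("side","top"):
    g=get_image(n); cv2.imwrite(f"pics/{n}0.png",g["img"][:,:,::-1]); np.savez(f"{n}0.npz",**g)
    print(n,g["mtx"].tolist(),g["k1"],np.round(-g["R"].T@g["t"],3),np.round(g["R"],3).tolist())
s=arm.observe();print(s,arm.grip_point_offset)
E
```

```text
side [[512.0140295044446, 0.0, 281.75664026100196], [0.0, 512.0140295044446, 215.11733541036867], [0.0, 0.0, 1.0]] -0.16911375837910597 [-0.51   0.152  0.731] [[-0.153, -0.988, -0.008], [-0.5, 0.084, -0.862], [0.852, -0.128, -0.507]]
top [[537.5322508850585, 0.0, 273.01241244570883], [0.0, 537.5322508850585, 210.37639195325067], [0.0, 0.0, 1.0]] -0.15442835201959879 [0.372 0.012 1.29 ] [[0.024, -1.0, 0.002], [-0.993, -0.024, -0.12], [0.12, 0.001, -0.993]]
{'time': 0.1, 'joint_pos': array([-1.20652588e+00,  4.94128882e-01,  1.34607016e+00, -3.51700230e-06,
        1.30250748e+00, -9.55178453e-02]), 'qd': array([-8.53115465e-04, -2.55734666e-03, -5.47992813e-04, -3.37614275e-04,
        9.00250734e-05, -2.62457718e-04]), 'joint_efforts': array([ 3.71328963e-03, -8.80235410e+01, -3.82544267e+01,  7.07785715e-02,
        4.82008746e-02, -1.10271992e-05]), 'tcp_pos': array([ 0.27721665, -0.55977   ,  0.21339269]), 'tool_rot': array([-3.14048354e+00, -1.02857847e-04,  4.59789172e-01]), 'force': array([-0.69959453, -0.10913128,  0.10756802]), 'torque': array([-0.03493812, -0.00969114, -0.01892157]), 'gripper_force': 0.0, 'opening': 0.09102388815942626} 0.0188
```

View pics/side0.png

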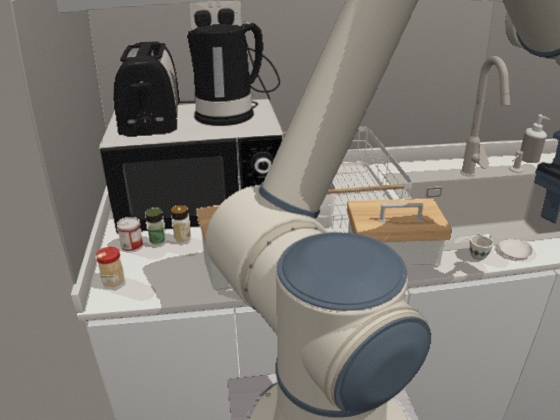

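View pics/top0.png

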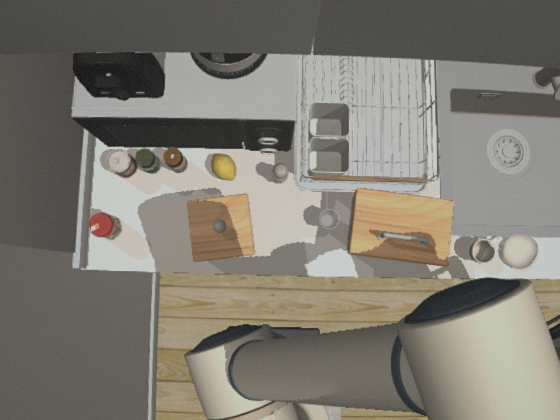

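The side view shows the bin on the right: lid at about (397,220), handle bar at (402,207). In the top view the lid is at (402,227), the handle at (403,237), the glass at (328,217) and the caddy on the left at (221,227).

```bash
cat > h.py <<'E'
import numpy as np,cv2
def ray(g,u,v):
    K=g["mtx"];k=float(g["k1"])
    d=np.array([k,0,0,0.]);p=cv2.undistortPoints(np.array([[[u,v]]],float),K,d)[0,0]
    return -g["R"].T@g["t"], g["R"].T@np.array([p[0],p[1],1.])
def plane(g,u,v,z):
    o,d=ray(g,u,v);return o+d*(z-o[2])/d[2]
def tri(g1,p1,g2,p2):
    o1,d1=ray(g1,*p1);o2,d2=ray(g2,*p2)
    s=np.linalg.lstsq(np.c_[d1,-d2],o2-o1,rcond=None)[0]
    a=o1+s[0]*d1;b=o2+s[1]*d2
    return (a+b)/2,np.linalg.norm(a-b)
def depth(g,u,v):
    o,d=ray(g,u,v);return o+d*g["z_map"][int(v),int(u)]
E
python3 - <<'E'
import numpy as np,cv2
from h import *
s=dict(np.load("side0.npz"));t=dict(np.load("top0.npz"))
a=cv2.resize(s["img"][190:280,340:520],None,fx=4.4,fy=3.3*1,interpolation=2) if 0 else cv2.resize(s["img"][190:265,340:460],None,fx=4,fy=4,interpolation=2)
b=cv2.resize(t["img"][180:270,340:460],None,fx=4,fy=4,interpolation=2)[:300]
b=cv2.resize(t["img"][190:265,340:460],None,fx=4,fy=4,interpolation=2)
cv2.imwrite("pics/crop0.png",np.vstack([a,b])[:,:,::-1])
hsv=cv2.cvtColor(t["img"],cv2.COLOR_RGB2HSV)
m=((hsv[...,1]>70)&(hsv[...,0]<25)).astype(np.uint8);m[:185]=0;m[268:]=0;m[:,:345]=0;m[:,458:]=0
m=cv2.morphologyEx(m,cv2.MORPH_OPEN,np.ones((3,3)))
c=max(cv2.findContours(m,0,2)[0],key=cv2.contourArea)
q=cv2.boxPoints(cv2.minAreaRect(c));print(q)
P=np.array([plane(t,u,v,.119) for u,v in q]);print(P.round(4),P.mean(0),np.linalg.norm(np.diff(P,axis=0),axis=1))
for u,v in((370,205),(430,210),(380,250),(430,255),(403,237)):print(u,v,depth(t,u,v).round(4))
for u,v in((402,207),(370,235),(430,225)):print(u,v,depth(s,u,v).round(4))
E
```

```text
[[346.36108 252.68561]
 [355.35498 186.73024]
 [456.11768 200.47061]
 [447.12378 266.42596]]
[[ 0.4242 -0.1493  0.119 ]
 [ 0.5705 -0.1681  0.119 ]
 [ 0.5457 -0.397   0.119 ]
 [ 0.398  -0.3745  0.119 ]] [ 0.48457268 -0.27223308  0.119     ] [0.14749645 0.23025087 0.14939214]
370 205 [ 0.5299 -0.2002  0.1229]
430 210 [ 0.523  -0.3372  0.1161]
380 250 [ 0.4314 -0.2229  0.1219]
430 255 [ 0.4224 -0.3345  0.1229]
403 237 [ 0.4578 -0.2638  0.1636]
402 207 [ 0.4557 -0.2738  0.1509]
370 235 [ 0.4181 -0.1884  0.1072]
430 225 [ 0.4161 -0.3315  0.1202]
```

View pics/crop0.png

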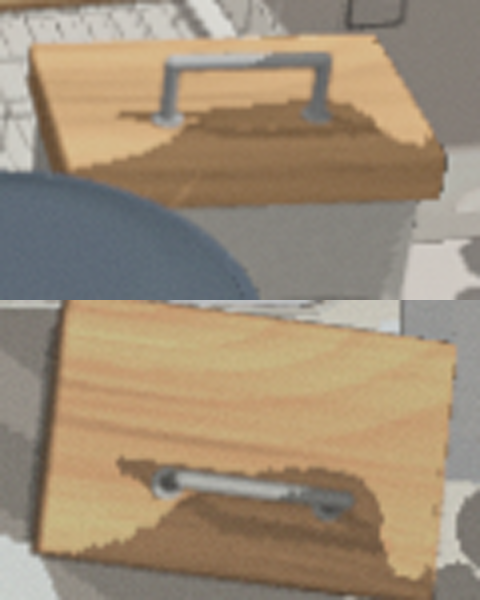

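The crop shows the bar ends: in the side image at about (381,205) and (422,205), and in the top image at about (381,236) and (428,239).

```bash
python3 - <<'E'
import numpy as np
from h import *
s=dict(np.load("side0.npz"));t=dict(np.load("top0.npz"))
S=[(340+165/4,190+61/4),(340+331/4,190+61/4)];T=[(340+158/4,190+180/4),(340+354/4,190+197/4)]
E=[]
for a,b in zip(S,T):
    p,e=tri(s,a,t,b);E.append(p);print(p.round(4),e.round(4),plane(t,*b,.157).round(4))
d=E[0]-E[1];print("len",np.linalg.norm(d),"yaw of bar y axis: ",np.arctan2(-d[0],d[1]),"mid",(E[0]+E[1])/2)
Q=[plane(t,*b,.157) for b in T];d=Q[0]-Q[1];print(np.linalg.norm(d),np.arctan2(-d[0],d[1]),(Q[0]+Q[1])/2)
# lid edge angle
for y in(-.1681+.397,):print("lid yaw",np.arctan2(-(.5705-.5457),.1681*-1+.397),np.arctan2(-(.4242-.398),.3745-.1493))
for (u,v) in ((328,212),(328,217),(328,222)): print(plane(t,u,v,.061).round(3),plane(t,u,v,0).round(3))
E
```

```text
[ 0.4602 -0.2192  0.1576] 0.0095 [ 0.4615 -0.2146  0.157 ]
[ 0.4547 -0.3239  0.1514] 0.0021 [ 0.4546 -0.3212  0.157 ]
len 0.10498301062558472 yaw of bar y axis:  -0.05263166206236472 mid [ 0.45746799 -0.27152958  0.15448345]
0.1067739287604928 -0.06455334829203259 [ 0.45804133 -0.26790778  0.157     ]
lid yaw -0.10792328391138525 -0.1158203511342206
[ 0.52  -0.114  0.061] [ 0.527 -0.12   0.   ]
[ 0.508 -0.114  0.061] [ 0.515 -0.12   0.   ]
[ 0.496 -0.114  0.061] [ 0.503 -0.12   0.   ]
```

Emit:
{"op": "send_rows", "data": {
  "commands": "1 0 0 0 -0.12; 1 0 0 0 -0.12; 1 0 0 0 -0.12; 1 0 0 0 -0.12; 1 0 0 0 -0.12; 1 0 0 0 -0.12; 1 0 0 0 -0.12; 1 0 0 0 -0.12; 1 0 0 0 -0.04; 1 0 0 0 0",
  "force": 15
}}

```text
time: 0.93
tcp_pos: [0.2773, -0.5599, 0.2136]
tool_rot: [-3.141, -0.001, 1.462]
force: [-0.4, -0.2, 1.1]
opening: 0.0914
gripper_force: 0.0
```

Emit:
{"op": "send_rows", "data": {
  "commands": "1 2.5 1.2 0 0; 1 2.5 1.2 0 0; 1 2.5 1.2 0 0; 1 2.5 1.2 0 0; 1 2.5 1.2 0 0; 1 2.5 1.2 0 0; 1 2.5 1.2 0 0; 1 2.5 1.2 0 0; 1 2.5 1.2 0 0; 1 2.5 1.2 0 0"
}}

```text
time: 1.77
tcp_pos: [0.4248, -0.3237, 0.2138]
tool_rot: [-3.141, -0.0, 1.457]
force: [0.9, -1.1, -0.2]
opening: 0.0912
gripper_force: 0.0
```

Emit:
{"op": "send_rows", "data": {
  "commands": "1 2.5 1.2 0 0; 1 2.5 1.2 0 0; 1 0 0 0 0; 1 0 0 0 0"
}}

```text
time: 2.1
tcp_pos: [0.4541, -0.2768, 0.2138]
tool_rot: [-3.141, -0.0, 1.46]
force: [-0.1, -0.5, 0.2]
opening: 0.0916
gripper_force: 0.0
```

Emit:
{"op": "send_rows", "data": {
  "commands": "1 0.6 0.2 1.0 0; 1 0 0 2 0; 1 0 0 1 0; 1 0 0 0 0; 1 0 0 0 0"
}}

```text
time: 2.52
tcp_pos: [0.4558, -0.2726, 0.1737]
tool_rot: [-3.141, -0.0, 1.458]
force: [0.3, -0.1, 0.1]
opening: 0.0912
gripper_force: 0.0
```

```bash
python3 - <<'E'
from rig import get_image
import cv2,numpy as np
o=[]
for n in("side","top"):
    g=get_image(n);np.savez(f"{n}1.npz",**g);o.append(cv2.resize(g["img"][150:250,330:470] if n=="side" else g["img"][180:280,320:460],None,fx=4,fy=3 if 0 else 4)[:,:560])
a=np.hstack([cv2.resize(x,(400,286)) for x in o]);cv2.imwrite("pics/c1.png",a[:,:,::-1])
E
```

```text
(no output)
```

View pics/c1.png

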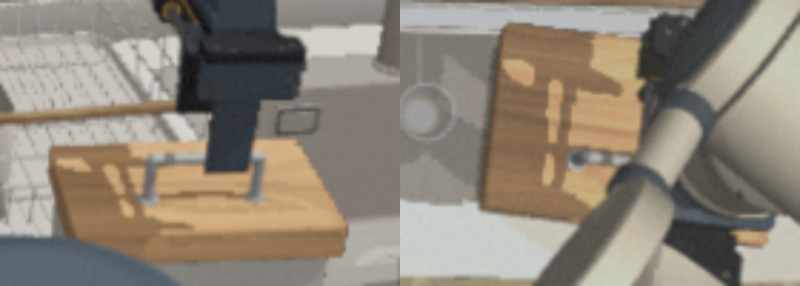

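The side crop shows the near finger at columns ~205–258 with its tip in front of the bar (bar 150–265). I'll check whether that offset is just perspective.

```bash
python3 - <<'E'
import numpy as np
from h import *
s=dict(np.load("side1.npz"))
def pr(X):
    r,_=cv2.Rodrigues(s["R"]);return cv2.projectPoints(np.array([X],float),r,s["t"],s["mtx"],np.array([float(s["k1"]),0,0,0]))[0].ravel().round(1)
print("near tip centre expected",pr([.456-.055,-.2726+.006,.1737]),"handle mid",pr([.457,-.27,.157]))
for u,v in((403,207),(411,207),(418,207)):print(depth(s,u,v).round(4))
for y in(0,):print("bar z at ends",plane(s,330+152*.35,150+157*.35,.157).round(4),plane(s,330+263*.35,150+157*.35,.157).round(4),depth(s,330+175*.35,150+157*.35).round(4))
E
```

```text
near tip centre expected [408.7 210.4] handle mid [400.5 204.6]
[ 0.4031 -0.253   0.1823]
[ 0.4008 -0.2709  0.1819]
[ 0.5057 -0.3381  0.117 ]
bar z at ends [ 0.4619 -0.2296  0.157 ] [ 0.4471 -0.3193  0.157 ] [ 0.4587 -0.248   0.1571]
```

It's perspective; the grasp is centred. Next I descend and close.

Emit:
{"op": "send_rows", "data": {
  "commands": "1 0 0 1.2 0; 1 0 0 1.2 0; 1 0 0 1.1 0; 1 0 0 0 0; 0 0 0 0 0; 0 0 0 0 0; 0 0 0 0 0; 0 0 0 0 0; 0 0 0 0 0; 0 0 0 0 0",
  "force": 15
}}

```text
time: 3.45
tcp_pos: [0.4565, -0.2723, 0.1392]
tool_rot: [3.141, 0.0, 1.46]
force: [-0.1, 0.3, -1.3]
opening: 0.0541
gripper_force: 0.0
```

Emit:
{"op": "send_rows", "data": {
  "commands": "0 0 0 0 0; 0 0 0 0 0; 0 0 0 0 0; 0 0 0 0 0; 0 0 0 0 0; 0 0 0 0 0"
}}

```text
time: 3.95
tcp_pos: [0.4564, -0.2722, 0.1389]
tool_rot: [3.142, 0.0, 1.46]
force: [-0.8, -0.3, 0.1]
opening: 0.0144
gripper_force: 0.0
```

Emit:
{"op": "send_rows", "data": {
  "commands": "0 0 0 0 0; 0 0 0 0 0; 0 0 0 0 0; 0 0 0 0 0; 0 0 0 0 0; 0 0 0 0 0"
}}

```text
time: 4.45
tcp_pos: [0.4579, -0.2724, 0.139]
tool_rot: [3.139, 0.0, 1.46]
force: [11.6, 1.1, -6.6]
opening: 0.0097
gripper_force: 15.0
```

Emit:
{"op": "send_rows", "data": {
  "commands": "0 0 0.03 -0.05 0; 0 0 0.03 -0.05 0; 0 0 0 0 0"
}}

```text
time: 4.7
tcp_pos: [0.4584, -0.2724, 0.1399]
tool_rot: [3.139, 0.0, 1.46]
force: [10.5, 0.9, -9.1]
opening: 0.0095
gripper_force: 15.0
```

Emit:
{"op": "send_rows", "data": {
  "commands": "0 0 0.08 0 0; 0 0 0.06 0 0; 0 0 0 0 0; 0 0 0 0 0"
}}

```text
time: 5.03
tcp_pos: [0.4584, -0.2724, 0.1398]
tool_rot: [3.142, -0.0, 1.46]
force: [3.5, -1.1, -5.4]
opening: 0.0097
gripper_force: 15.0
```

Emit:
{"op": "send_rows", "data": {
  "commands": "0 0 0.03 -0.05 0; 0 0 0.03 -0.05 0; 0 0 0 0 0; 0 0 0 0 0"
}}

```text
time: 5.37
tcp_pos: [0.4589, -0.2724, 0.1409]
tool_rot: [-3.142, -0.0, 1.46]
force: [3.1, -1.7, -8.0]
opening: 0.01
gripper_force: 15.0
```

Emit:
{"op": "send_rows", "data": {
  "commands": "0 0 0.04 -0.05 0; 0 0 0 0 0; 0 0 0 0 0; 0 0 0 0 0"
}}

```text
time: 5.7
tcp_pos: [0.4592, -0.2725, 0.1414]
tool_rot: [-3.141, 0.0, 1.46]
force: [0.7, -2.8, -8.7]
opening: 0.0093
gripper_force: 15.0
```

```bash
python3 - <<'E'
from rig import get_image,arm
from h import *
s0=dict(np.load("side1.npz"));g=get_image("side");np.savez("side2.npz",**g)
a,b=[cv2.cvtColor(x["img"],cv2.COLOR_RGB2GRAY).astype(float) for x in(s0,g)]
# vertical shift of lid front edge/handle ends between views
for n,(u0,u1,v0,v1) in dict(frontR=(430,446,222,246),leftedge=(350,356,205,238),bar=(382,396,197,215),post=(378,386,198,225)).items():
    A=a[v0:v1,u0:u1];B=b[v0:v1,u0:u1];print(n,cv2.phaseCorrelate(A-A.mean(),B-B.mean()))
cv2.imwrite("pics/c2.png",np.hstack([cv2.resize(x["img"][170:260,340:460],(400,300)) for x in(s0,g)])[:,:,::-1])
print(arm.observe()["force"],arm.observe()["tcp_pos"])
E
```

```text
frontR ((-0.034118450234792874, -0.48133334676207795), 0.9171832809404011)
leftedge ((-0.11162642428557445, -0.6503796630311811), 0.8561876886767672)
bar ((0.37530679822191804, -1.1057490605329239), 0.6604343896044398)
post ((-1.6820038351857907, -0.9736842204686926), 0.256984170713349)
[ 0.81053821 -3.20365682 -8.21380264] [ 0.45919736 -0.27249911  0.14138583]
```

View pics/c2.png

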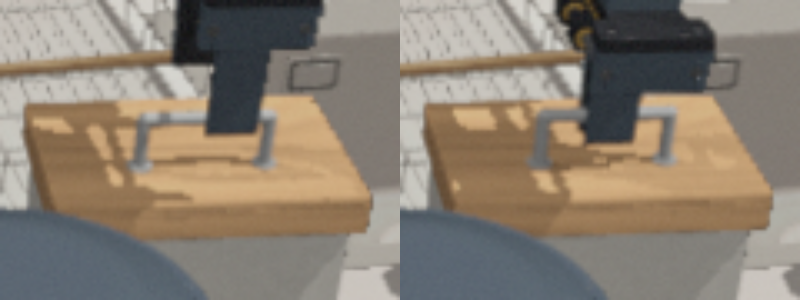

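```bash
python3 - <<'E'
from rig import get_image
from h import *
g3=get_image("side")
R=np.array([[np.cos(-.11),-np.sin(-.11)],[np.sin(-.11),np.cos(-.11)]])
def fit(n,g):
    P=[]
    for v in range(170,270):
        for u in range(340,470):
            if g["z_map"][v,u]<=0: continue
            p=depth(g,u,v)
            q=R.T@(p[:2]-np.array([.4846,-.2722]))
            if abs(q[0])<.062 and abs(q[1])<.1 and .105<p[2]<.142 : P.append([q[0],q[1],p[2]])
    P=np.array(P)
    for k in range(4):
        A=np.c_[P[:,:2],np.ones(len(P))];c=np.linalg.lstsq(A,P[:,2],rcond=None)[0];r=P[:,2]-A@c
        P=P[abs(r)<max(.004,2*r.std())]
    print(n,len(P),"slope x %.4f y %.4f z0 %.4f"%tuple(c),r.std().round(4))
for n in("top0","top1","side0","side1","side2"):fit(n,dict(np.load(n+".npz")))
fit("now",g3);fit("topnow",get_image("top"))
E
```

```text
top0 4353 slope x -0.0005 y 0.0011 z0 0.1196 0.0018
top1 2124 slope x 0.0008 y 0.0009 z0 0.1194 0.0019
side0 1876 slope x 0.0006 y -0.0016 z0 0.1173 0.0012
side1 1782 slope x 0.0017 y -0.0012 z0 0.1172 0.0013
side2 1659 slope x -0.0213 y -0.0008 z0 0.1189 0.0012
now 1641 slope x -0.0231 y 0.0003 z0 0.1189 0.0012
topnow 1919 slope x -0.0217 y 0.0037 z0 0.1211 0.0018
```

The plane fit settles it. The lid lay at 0.000 rad at the start and is now strained at about 0.022 rad against roughly 8 N, so the catch is holding. I'll ease it back, press lightly, release and retreat.

Emit:
{"op": "send_rows", "data": {
  "commands": "0 0 -0.03 0.08 0; 0 0 -0.03 0.08 0; 0 0 -0.04 0.09 0; 0 0 0 0.05 0; 0 0 0 0 0; 0 0 0 0 0"
}}

```text
time: 6.35
tcp_pos: [0.4581, -0.2724, 0.1389]
tool_rot: [-3.142, 0.0, 1.46]
force: [-6.4, -0.5, 9.4]
opening: 0.0094
gripper_force: 15.0
```

Emit:
{"op": "send_rows", "data": {
  "commands": "0 0 0 -0.05 0; 1 0 0 0 0; 1 0 0 0 0; 1 0 0 0 0; 1 0 0 0 0; 1 0 0 0 0; 1 0 0 0 0; 1 0 0 0 0; 1 0 0 0 0; 1 0 0 0 0"
}}

```text
time: 7.18
tcp_pos: [0.4583, -0.2723, 0.1389]
tool_rot: [-3.142, -0.0, 1.46]
force: [-0.2, -0.2, -0.9]
opening: 0.0669
gripper_force: 0.0
```

Emit:
{"op": "send_rows", "data": {
  "commands": "1 0 0 -1 0; 1 0 0 -2 0; 1 0 0 -2 0; 1 0 0 -2 0; 1 0 0 -2 0; 1 0 0 -1 0; 1 0 0 0 0; 1 0 0 0 0"
}}

```text
time: 7.85
tcp_pos: [0.4584, -0.2724, 0.239]
tool_rot: [3.141, 0.0, 1.46]
force: [-1.1, 0.4, -1.1]
opening: 0.0912
gripper_force: 0.0
```

```bash
python3 - <<'E'
from rig import get_image,arm
from h import *
R=np.array([[np.cos(-.11),-np.sin(-.11)],[np.sin(-.11),np.cos(-.11)]])
g=get_image("side");t=get_image("top")
P=[]
for v in range(195,245):
    for u in range(345,450):
        p=depth(g,u,v);q=R.T@(p[:2]-np.array([.4846,-.2722]))
        if abs(q[0])<.062 and abs(q[1])<.1 and .105<p[2]<.135:P.append([*q,p[2]])
P=np.array(P);A=np.c_[P[:,:2],np.ones(len(P))];c=np.linalg.lstsq(A,P[:,2],rcond=None)[0];P=P[abs(P[:,2]-A@c)<.004];A=np.c_[P[:,:2],np.ones(len(P))]
print(len(P),np.linalg.lstsq(A,P[:,2],rcond=None)[0])
s=arm.observe();print(s["tcp_pos"],s["force"],s["opening"])
cv2.imwrite("pics/c3.png",cv2.resize(np.hstack([g["img"][150:270,320:540],t["img"][170:290,290:470]]),(800,240))[:,:,::-1])
E
```

```text
1861 [-0.00063639 -0.00077121  0.11730389]
[ 0.45785762 -0.27198911  0.23786195] [-0.4391937  -0.31229614  0.15041312] 0.09115663916611218
```

View pics/c3.png

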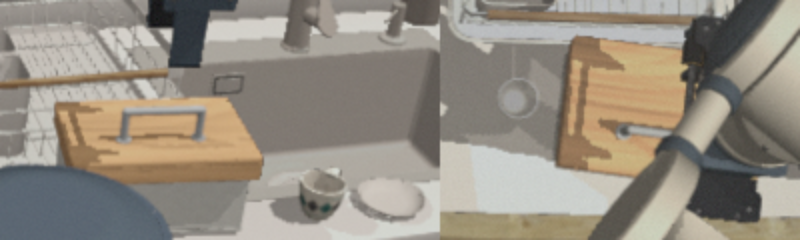

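The picture shows the lid flat (fitted tilt about 0), the gripper clear above it, and the glass standing where it was, at crop (517,98).

```bash
python3 -c "
from rig import arm
print(arm.job_done())"
```

```text
the job is handed in; nothing more can be done
None
```

The catch held: tugged with about 8 N, the lid rose only about 0.022 rad (roughly 2 mm) and stayed caught; I pressed it back to 0 and let go, the glass was not touched, and the job is handed in (no verdict was returned).

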